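Hold the camera against the stage fence for screwing down

TASK

Mount the small black camera on the microscope rig: stand it on the top plate of the stage with its lens towards the microscope and the slots of its foot over the two tapped holes, then press the foot flat against the dark steel fence with a steady push of about 8 newtons, so that a colleague can put the screws in; finish while still holding it pressed there, nothing is let go. The top plate is sprung, so do not push so hard that it comes off its micrometer, keep the camera upright, do not touch the microscope and leave the other things on the table where they are.

Things in the scene. Friction and masses are not known exactly. Their poses are not given: they have to be found in the camera images.
- camera: Loose black camera, about 0.45 kg, upright on its dark grey foot plate, 64 (x) x 110 (y) x 8 mm. Box body on it: x -32 to +24 mm, 46 mm wide in y, 8 to 56 mm above the underside (fins to 58). The lens, 30 mm thick, points along +x. Slots 7 (x) x 16 (y) mm at x 0, y +-42 mm. Origin: centre of the foot's underside; z up. The foot's front edge, x = +32 mm, goes against the fence
- camera_grip (a point): middle of the camera's box body, 4 mm behind (-x) and 34 mm above the camera's origin; axes as the camera. Grip here from above, across y (46 mm); the fingertips have 26 mm from here down to the foot's top
- lens_tip (a point): centre of the camera's front lens, 60 mm ahead of (+x) and 33 mm above the camera's origin
- fence_foot (a point): middle of the line where the near face of the stage's blue-black steel fence meets its top plate, 66 mm above the table. x = square to the fence, the way to press, towards the microscope; y = along the fence; z up. The aluminium plate, 125 mm square, reaches from x -107 to +18 mm, y +-62 mm; the fence is 125 mm long, 12.5 mm thick, 14 mm high. The foot slides easily on both (friction about 0.2)
- hole_a (a point): one of the two M6 tapped holes (dark, 8 mm wide) in the top plate, 32 mm before the fence's near face and 42 mm to the +y side of its middle. With the foot home and centred on the fence the slots stand over the holes, with 5 mm of play either way along the fence
- hole_b (a point): the other tapped hole, 42 mm to the -y side of the fence's middle
- carriage (a joint): slide of the sprung top plate (with the fence), in m: 0 = resting on its micrometer tip, grows as the plate is pushed in the pressing direction. The spring holds it at 0 with 15 N and gives 0.5 N more per mm of travel (12 mm at most): a total push beyond 15 N lifts it off the micrometer
- microscope: fixed black microscope tube on a pillar at the far end of the rig, its silver objective looking back at the stage, 99 mm above the table. It begins 67 mm beyond the fence's near face, 39 mm ahead of the lens tip of a camera that is home. Origin: on the table under the stage's middle, 45 mm behind the fence's near face; axes as fence_foot
- angle_bracket: bystander: loose black angle plate 80 x 70 mm, 70 mm high; origin under its centre
- yellow_box: bystander: open yellow box 150 x 100 x 50 mm with packets; origin under its centre
- clear_case: bystander: flat clear plastic case 85 x 60 x 24 mm; origin under its centre
- post_holder: bystander: black post holder with a steel post, foot 44 mm in diameter, 93 mm high; origin under its centre
- objective: bystander: brass objective standing upright, 31 mm in diameter, 48 mm high; origin under its centre
- ball_driver: bystander: screwdriver with orange handle, 190 mm long, lying on the table
- lens_cap: bystander: black lens cap, a disc 33 mm in diameter, 10 mm high; origin under its centre
There are look-alikes about, which are no part of the job. Leave any red look-alike of the camera alone.

How it is judged:
By the outcome, as a careful person would: the job done as asked, in the order asked, and still so for the second after the job is handed in, while the arm keeps its last pose, push and grip.
It also fails if it takes over 64 s, if anything falls off the work surface, if the arm or the gripper's body presses on something with over 40 N, if the wrist force passes 120 N, or if a joint passes its speed limit or range.

ROBOT

A 6-joint arm with a two-finger parallel gripper is mounted at the origin on the work surface. World frame = base frame: x ahead of the robot, y to its left, z up, the work surface at z = 0. Lengths are in m, angles in rad, forces in N, time in s.
With the tool pointing down it reaches from about 0.325 to 0.9 m from the base axis. Payload 6.1 kg.
Tool frame: the origin (TCP) lies at the centre of the arm's flange, where the gripper is bolted on; the fingertips stand 173 mm ahead of it and the grasp point (between the pads) lies 155 mm ahead of it; z points along the fingers, y is the direction in which the jaws open and shut (so a half turn about z gives the same grasp; the last joint's range is limited). The gripper opens to 85 mm and grips with 20 to 120 N. Pads are 22 mm wide; open, the fingers measure 114 mm over their backs; the gripper's body (76 mm by 85 mm) begins 54 mm behind the grasp point. The pads swing forward as they close: fully open they stand 13 mm farther back than shut.
Start: joints at [1.002, 0.22, 1.526, -0, 1.395, -0.126], TCP at [0.268, 0.565, 0.405] pointing down, gripper open.
Joint ranges: [-2.98, 2.98], [-0.91, 2.08], [0.09, 2.57], [-1.24, 4.39], [0.2, 2.65], [-2.68, 2.68]. Speed limits (rad/s): [2.57, 2.57, 3.01, 3.14, 3.14, 3.14].

INTERFACE

Orientations are given as a unit quaternion [w, x, y, z].
In Python, from bench import r gives the robot as it stands. The module is installed in compiled form; this text tells all that it offers.
- The arm moves only by the shell command python3 -m creep 'ROWS' [FORCE]. ROWS is text: rows parted by semicolons, each of 7 numbers parted by spaces: the finger opening in mm, from 0 to 85.4, then the shift along the tool's x, y, z normalised to -1 to 1, where 1 is 0.5 m, then the turn, a rotation vector about the tool's x, y, z normalised to -1 to 1, where 1 is 45 degrees. A call has 1 to 8 rows; each row shifts and turns the pose as measured when the row begins, along the tool's axes as they then stand; what a row does not reach is not made up. A row lasts 1/12 s, in which the tool goes at most 41.7 mm and 7.16 degrees, less where a joint would pass 70% of its speed; a pose out of reach is approached as far as the arm can. A call with a number of a shift or a turn outside -1 to 1 is refused whole. A call with a gripper value outside its range is refused whole. The fingers move at their own pace and stop on an object; FORCE is the grip in N (left out, the last holds). Time passes only in rows, so rows that do not move let the fingers close. It gives the time, the measured TCP pose, the force and the opening at its end, in the units of the state.
- r.get_obs(): the state, without advancing time (a new reading comes with each control period).
- r.get_image(name): name is "scene" or "top" or "wrist"; returns (picture, depth): 400x640x3 uint8, red, green, blue; 400x640 float32, m along the optical axis (not along the pixel's ray), 0 where there is no reading.
- r.calibration(name): a dict with "camera_matrix" (3x3 intrinsics, pixels), "D" ([k1, k2, p1, p2, k3] as OpenCV has them; the pictures are not rectified), "world_from_camera" (4x4, takes a point from camera to world coordinates); the wrist camera has in their place "T_tool_cam" (4x4, takes a point from camera to tool coordinates, whose origin is the TCP and whose axes are the flange's). Camera axes: x right, y up, looking along -z (the intrinsics and any distortion apply to the point x, -y, -z); pixel columns grow to the right and rows downward; lengths in m; the calibration is good to about 2 mm. A picture is of the moment at which its call begins: read the wrist's pose just before it. calibration takes no time and is no camera call.
- r.sign_off(): hands the job in, once; it reports no verdict.
Trained networks look in the newest picture that a camera, given by its name, has taken for a name from the list of things; names that differ only in an ending like _2 or _b are one class to them, and where a whole thing is asked for, a point or a joint stands for the part that bears it (a point fixed in the world has none). Each returns a list of dicts, best first, with "score" (0 to 1); they miss things now and then, are a little off and sometimes report something else, mostly with a low value. They report only what shows in the picture. A call takes as long as a camera call. They do not tell look-alikes from the thing itself.
- r.find_in(camera, target): "xyz" ([x, y, z] in m, in world coordinates, good to about 4 mm: the middle of the surface that is visible of it).
- r.masks_of(camera, target): "mask" (400x640 bool, what is visible of it).
- r.tip_of(camera, target): "xyz" ([x, y, z] in m, in world coordinates, good to about 4 mm: a listed point, or the origin of a listed thing).
The state is a dict: "time_s": time; "qpos": joint angles; "joint_vel": joint speeds; "joint_efforts": joint torques, N m; "position": TCP position; "tool_rot": TCP orientation; "wrist_force": force on the tool from outside, world axes, zero at the start; "ft_torque": the same for the moment, N m; "finger_gap": finger opening in m.
Only numpy, scipy, OpenCV 4.12 (cv2) and the standard library are available. Lean on these libraries where they do the work, as an engineer would, in place of code of your own. Each camera call takes 0.05 s, during which the arm holds its last target.

## Working session

There is one attempt and no reset: what is moved stays moved. The work goes in short steps, Python scripts to look and compute and a shell command to move; the robot and the scene stay as the last step left them, time stands still between calls to the robot, and variables do not carry over. Pictures are saved under pics/ and viewed, and the job is handed in when it is done.

```bash
mkdir -p pics; cat > h.py <<'E'
import numpy as np, cv2
from bench import r
from scipy.spatial.transform import Rotation as R
def save(name,fn):
    im,d=r.get_image(name); cv2.imwrite('pics/'+fn+'.png',im[:,:,::-1]); np.savez('pics/'+fn+'.npz',im=im,d=d); return im,d
def pose():
    o=r.get_obs(); q=o['tool_rot']; T=np.eye(4); T[:3,:3]=R.from_quat([q[1],q[2],q[3],q[0]]).as_matrix(); T[:3,3]=o['position']; return T
E
python3 - <<'E'
from h import *
np.set_printoptions(precision=4,suppress=True)
print(r.get_obs())
for n in ('scene','top','wrist'):
    save(n,n+'0'); print(n,r.calibration(n))
E
```

```text
{'time_s': 0.0, 'qpos': array([ 1.0019,  0.2212,  1.5277,  0.    ,  1.3947, -0.1261]), 'joint_vel': array([ 0.0014, -0.0009, -0.0008,  0.0001, -0.0011, -0.001 ]), 'joint_efforts': array([ -0.0007, -49.6888, -38.9406,  -0.0002,   0.0107,   0.    ]), 'position': array([0.2676, 0.5645, 0.4036]), 'tool_rot': array([-0.0004,  0.2196,  0.9756, -0.0009]), 'wrist_force': array([-0.0224,  0.5958, -0.7162]), 'ft_torque': array([-0.0368,  0.0253, -0.0635]), 'finger_gap': 0.08550606177617551}
scene {'camera_matrix': array([[406.6518,   0.    , 310.7712],
       [  0.    , 406.6518, 199.5156],
       [  0.    ,   0.    ,   1.    ]]), 'D': array([0.0112, 0.    , 0.    , 0.    , 0.    ]), 'world_from_camera': array([[-0.6106, -0.6322,  0.477 ,  1.0809],
       [ 0.7919, -0.4805,  0.3768,  0.4122],
       [-0.009 ,  0.6078,  0.794 ,  0.9869],
       [ 0.    ,  0.    ,  0.    ,  1.    ]])}
top {'camera_matrix': array([[373.3612,   0.    , 320.8756],
       [  0.    , 373.3612, 196.8265],
       [  0.    ,   0.    ,   1.    ]]), 'D': array([-0.0699,  0.    ,  0.    ,  0.    ,  0.    ]), 'world_from_camera': array([[-0.0181,  0.9729, -0.2304,  0.2438],
       [-0.9998, -0.0181,  0.0021,  0.004 ],
       [-0.0021,  0.2304,  0.9731,  1.2865],
       [ 0.    ,  0.    ,  0.    ,  1.    ]])}
wrist {'camera_matrix': array([[289.5612,   0.    , 319.7135],
       [  0.    , 289.5612, 201.2194],
       [  0.    ,   0.    ,   1.    ]]), 'D': array([0.0186, 0.    , 0.    , 0.    , 0.    ]), 'T_tool_cam': array([[-0.001 ,  0.9659,  0.2589,  0.0659],
       [ 1.    ,  0.001 ,  0.0002,  0.    ],
       [-0.    ,  0.2589, -0.9659,  0.031 ],
       [ 0.    ,  0.    ,  0.    ,  1.    ]])}
```

View pics/scene0.png

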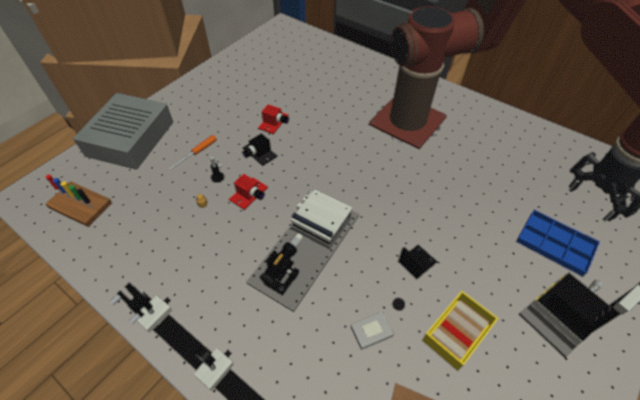

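View pics/top0.png

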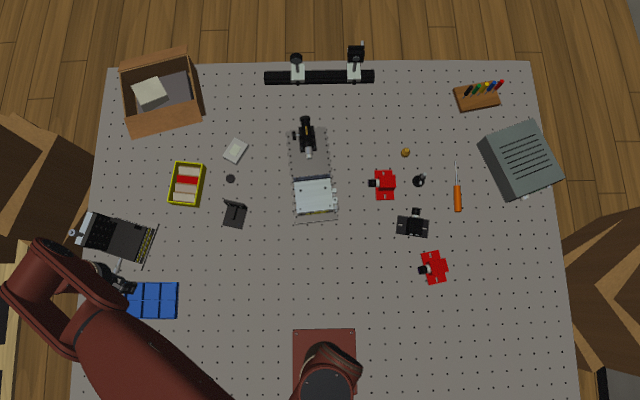

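View pics/wrist0.png

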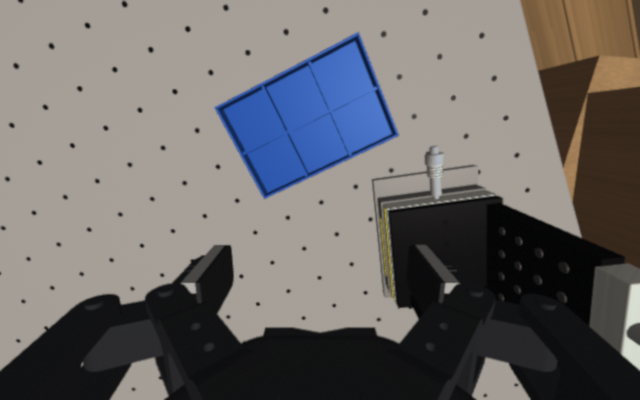

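```bash
python3 - <<'E'
from h import *
np.set_printoptions(precision=4,suppress=True)
for c in ('top','scene'):
    for t in ('camera','camera_grip','lens_tip','fence_foot','hole_a','hole_b','microscope','angle_bracket','post_holder'):
        print(c,t,'tip',[(x['xyz'],round(float(x['score']),2)) for x in r.tip_of(c,t)[:4]])
    print(c,'find',[(x['xyz'],round(float(x['score']),2)) for x in r.find_in(c,'camera')])
print(r.get_obs()['time_s'])
E
```

```text
top camera tip [([0.2955, -0.3797, 0.0029], 0.86), ([0.4346, -0.3184, 0.0036], 0.76), ([0.59, -0.2285, 0.0028], 0.7), ([0.6213, 0.3238, -0.0008], 0.21)]
top camera_grip tip [([0.2949, -0.381, 0.0322], 0.83), ([0.4338, -0.3179, 0.0386], 0.72), ([0.5856, -0.2257, 0.0325], 0.67), ([0.5688, -0.0162, 0.0645], 0.43)]
top lens_tip tip [([0.4988, -0.3268, 0.0305], 0.78), ([0.5897, -0.1677, 0.0317], 0.77), ([0.2849, -0.3194, 0.0329], 0.63)]
top fence_foot tip [([0.5952, 0.03, 0.0697], 0.76)]
top hole_a tip [([0.5656, -0.0187, 0.0632], 0.81), ([0.5581, 0.0685, 0.0622], 0.78), ([0.581, -0.4851, -0.0013], 0.73), ([0.5921, 0.0325, 0.071], 0.38)]
top hole_b tip [([0.5656, -0.0187, 0.0632], 0.81), ([0.5581, 0.0685, 0.0622], 0.78), ([0.581, -0.4851, -0.0013], 0.73), ([0.5921, 0.0325, 0.071], 0.38)]
top microscope tip []
top angle_bracket tip [([0.4824, 0.3047, 0.0002], 0.98)]
top post_holder tip [([0.6007, -0.3533, 0.0002], 0.71)]
top find [([0.2919, -0.3712, 0.0322], 0.9), ([0.5817, -0.2175, 0.0423], 0.89), ([0.4382, -0.3102, 0.0422], 0.59)]
scene camera tip [([0.5871, -0.2222, -0.0014], 0.76), ([0.2934, -0.3796, 0.0006], 0.71)]
scene camera_grip tip [([0.2935, -0.3801, 0.0354], 0.86), ([0.4318, -0.3123, 0.0331], 0.82), ([0.5855, -0.231, 0.0342], 0.66)]
scene lens_tip tip [([0.5909, -0.1629, 0.0307], 0.84), ([0.4966, -0.3261, 0.0361], 0.77), ([0.2844, -0.3198, 0.0271], 0.75)]
scene fence_foot tip [([0.5965, 0.0318, 0.0682], 0.94)]
scene hole_a tip [([0.5542, 0.068, 0.0639], 0.97), ([0.6218, 0.3281, 0.0004], 0.59)]
scene hole_b tip [([0.5542, 0.068, 0.0639], 0.97), ([0.6218, 0.3281, 0.0004], 0.59)]
scene microscope tip []
scene angle_bracket tip [([0.4862, 0.3044, -0.003], 0.6)]
scene post_holder tip [([0.5953, -0.3505, 0.0033], 0.57)]
scene find [([0.5992, -0.2136, 0.031], 0.75), ([0.4505, -0.2964, 0.0358], 0.72), ([0.3098, -0.3647, 0.0373], 0.64)]
1.15
```

The black camera is at top-picture px (413,224), between two red look-alikes. It sits near (0.435,-0.318) with its lens pointing about +x. The stage is near px (315,195), with fence_foot at about (0.595,0.031), and both cameras agree on that. I'll fly over the stage first for a wrist view.

```bash
python3 -m creep '85 -0.061 -0.057 0 0 0 0;85 -0.061 -0.057 0 0 0 0;85 -0.061 -0.057 0 0 0 0;85 -0.061 -0.057 0 0 0 0;85 -0.061 -0.057 0 0 0 0;85 -0.061 -0.057 0 0 0 0;85 -0.061 -0.057 0 0 0 0;85 -0.061 -0.057 0 0 0 0' 40
```

```text
time_s: 1.82
position: [0.3888, 0.2561, 0.4023]
tool_rot: [-0.0, 0.213, 0.977, 0.001]
wrist_force: [2.0, 1.4, -0.1]
finger_gap: 0.0853
```

```bash
python3 -m creep '85 -0.061 -0.057 0 0 0 0;85 -0.061 -0.057 0 0 0 0;85 -0.061 -0.057 0 0 0 0;85 0 0 0 0 0 -0.15;85 0 0 0 0 0 -0.15;85 0 0 0 0 0 -0.15;85 0 0 0 0 0 -0.15;85 0 0 0 0 0 0'
```

```text
time_s: 2.48
position: [0.4383, 0.129, 0.4045]
tool_rot: [0.004, -0.024, 1.0, -0.0]
wrist_force: [0.5, 0.3, 0.0]
finger_gap: 0.0849
```

```bash
python3 -m creep '85 -0.02 -0.07 0 0 0 0;85 -0.02 -0.07 0 0 0 0;85 -0.02 -0.06 0 0 0 -0.07;85 0 0 0 0 0 0;85 0 0 0 0 0 0'; python3 - <<'E'
from h import *
np.set_printoptions(precision=4,suppress=True)
T=pose(); print(T)
save('wrist','w1')
for t in ('fence_foot','hole_a','hole_b'):
    print(t,[(x['xyz'],round(float(x['score']),2)) for x in r.tip_of('wrist',t)[:4]])
E
```

```text
time_s: 2.9
position: [0.4736, 0.0288, 0.4056]
tool_rot: [0.005, -0.046, 0.999, 0.0]
wrist_force: [-0.3, -0.2, -0.5]
finger_gap: 0.0851
[[-0.9957 -0.0923  0.0101  0.4736]
 [-0.0923  0.9957  0.0009  0.0288]
 [-0.0101 -0.0001 -0.9999  0.4056]
 [ 0.      0.      0.      1.    ]]
fence_foot [([0.5944, 0.0288, 0.0657], 0.89)]
hole_a [([0.5563, 0.0695, 0.067], 0.69), ([0.5664, -0.0116, 0.0689], 0.59)]
hole_b [([0.5563, 0.0695, 0.067], 0.69), ([0.5664, -0.0116, 0.0689], 0.59)]
```

View pics/w1.png

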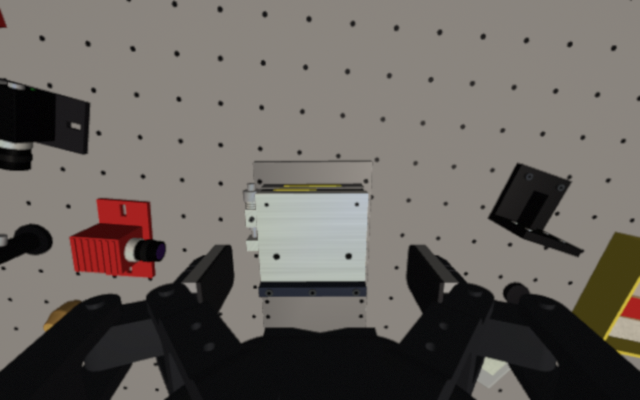

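```bash
cat >> h.py <<'E'
def px2w(cam,pts,z,T=None):
    c=r.calibration(cam); K=c['camera_matrix']; W=c['world_from_camera'] if cam!='wrist' else T@c['T_tool_cam']
    u=cv2.undistortPoints(np.array(pts,float).reshape(-1,1,2),K,c['D']).reshape(-1,2)
    d=np.c_[u[:,0],-u[:,1],-np.ones(len(u))]@W[:3,:3].T; o=W[:3,3]
    s=(z-o[2])/d[:,2]; return o+d*s[:,None]
def w2px(cam,P,T=None):
    c=r.calibration(cam); W=c['world_from_camera'] if cam!='wrist' else T@c['T_tool_cam']
    p=(np.atleast_2d(P)-W[:3,3])@W[:3,:3]; p=p*[1,-1,-1]
    return cv2.projectPoints(p,np.zeros(3),np.zeros(3),c['camera_matrix'],c['D'])[0].reshape(-1,2)
def crop(fn,x0,y0,x1,y1,s,out):
    im=cv2.imread('pics/'+fn+'.png')[y0:y1,x0:x1]; cv2.imwrite('pics/'+out+'.png',cv2.resize(im,None,fx=s,fy=s,interpolation=cv2.INTER_CUBIC))
E
python3 - <<'E'
from h import *
crop('w1',235,150,385,310,5,'w1c'); crop('top0',385,200,445,245,12,'t0c')
E
```

```text
(no output)
```

View pics/w1c.png

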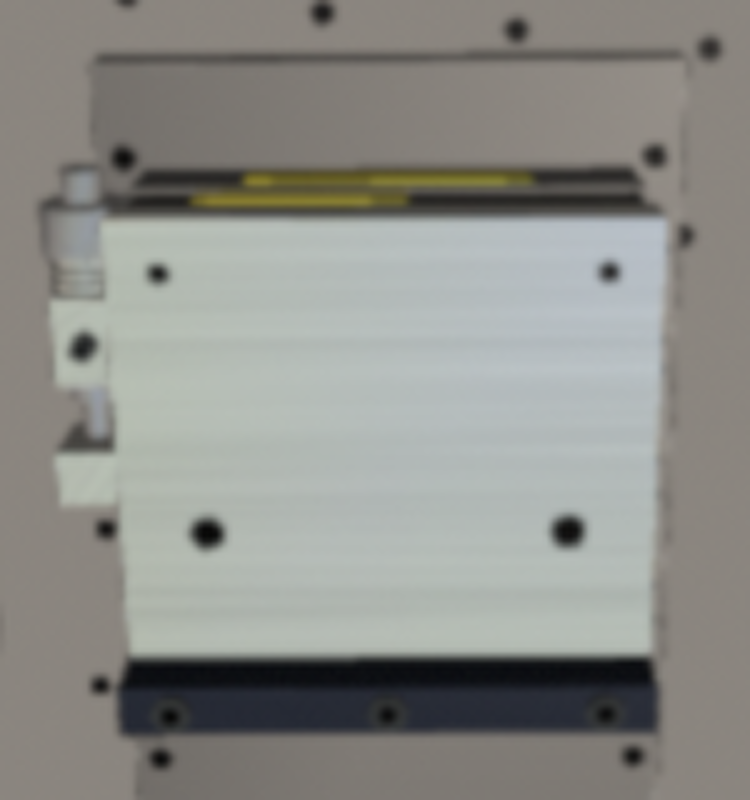

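View pics/t0c.png

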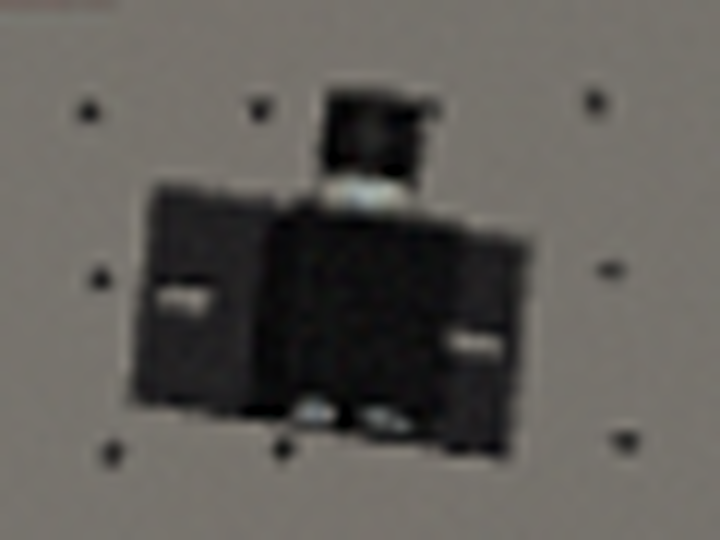

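```bash
python3 - <<'E'
from h import *
np.set_printoptions(precision=4,suppress=True)
T=pose()
f=lambda pts,s,x,y:(np.array(pts,float)+.5)/s-.5+[x,y]
p=px2w('wrist',f([[207,532],[568,530],[132,657],[650,653],[105,215],[667,212]],5,235,150),0.066,T); print(p)
b,a=p[0],p[1]; v=a-b; print('yaw y',np.degrees(np.arctan2(v[1],v[0]))-90,np.linalg.norm(v)); v=p[3]-p[2];print(np.degrees(np.arctan2(v[1],v[0]))-90,np.linalg.norm(v), (p[2]+p[3])/2,(a+b)/2)
q=px2w('top',f([[185,297],[476,342],[157,188],[527,240],[132,402],[508,455]],12,385,200),0.008);print(q)
for i,j in ((0,1),(2,3),(4,5)):
    v=q[i]-q[j]; print(np.degrees(np.arctan2(v[1],v[0]))-90,np.linalg.norm(v),(q[i]+q[j])/2)
print(q[2:].mean(0))
E
```

```text
[[ 0.5642 -0.0115  0.066 ]
 [ 0.5556  0.0721  0.066 ]
 [ 0.5985 -0.0275  0.066 ]
 [ 0.5855  0.0954  0.066 ]
 [ 0.4904 -0.038   0.066 ]
 [ 0.4779  0.0842  0.066 ]]
yaw y 5.886146394424173 0.08403977587229539
6.030785194147896 0.1235716124453901 [0.592 0.034 0.066] [0.5599 0.0303 0.066 ]
[[ 0.4434 -0.2713  0.008 ]
 [ 0.4285 -0.3551  0.008 ]
 [ 0.4756 -0.2652  0.008 ]
 [ 0.4581 -0.3725  0.008 ]
 [ 0.4133 -0.254   0.008 ]
 [ 0.3956 -0.3619  0.008 ]]
-10.089259688467209 0.08514132598034516 [ 0.436  -0.3132  0.008 ]
-9.28404090165381 0.10869169993077618 [ 0.4668 -0.3189  0.008 ]
-9.311251790077606 0.10928075190176005 [ 0.4044 -0.308   0.008 ]
[ 0.4356 -0.3134  0.008 ]
```

```bash
python3 -m creep '85 0.018 -0.078 0 0 0 0;85 0.018 -0.078 0 0 0 0;85 0.018 -0.078 0 0 0 0;85 0.018 -0.078 0 0 0 0;85 0.018 -0.078 0 0 0 0;85 0.018 -0.078 0 0 0 0;85 0.018 -0.078 0 0 0 0;85 0.018 -0.078 0 0 0 0'; python3 -m creep '85 0.01 -0.04 0.04 0 0 0;85 0 0 0.04 0 0 0.15;85 0 0 0.04 0 0 0.15;85 0 0 0.04 0 0 0.03;85 0 0 0 0 0 0;85 0 0 0 0 0 0'; python3 - <<'E'
from h import *
np.set_printoptions(precision=4,suppress=True)
T=pose(); print(T)
save('wrist','w2'); np.save('T2.npy',T)
for t in ('camera','camera_grip','lens_tip'):
    print(t,[(x['xyz'],round(float(x['score']),2)) for x in r.tip_of('wrist',t)[:4]])
E
```

```text
time_s: 3.77
position: [0.4349, -0.2819, 0.4052]
tool_rot: [0.008, -0.061, 0.998, 0.002]
wrist_force: [0.7, 0.3, 0.4]
finger_gap: 0.0846
time_s: 4.27
position: [0.4345, -0.307, 0.3245]
tool_rot: [0.009, 0.077, 0.997, 0.0]
wrist_force: [-0.4, -0.0, -0.5]
finger_gap: 0.0851
[[-0.9879  0.1539  0.0187  0.4345]
 [ 0.154   0.9881 -0.0005 -0.307 ]
 [-0.0185  0.0024 -0.9998  0.3245]
 [ 0.      0.      0.      1.    ]]
camera [([0.59, -0.2269, 0.0017], 0.85), ([0.4365, -0.3132, -0.0003], 0.82), ([0.2976, -0.377, 0.0002], 0.77)]
camera_grip [([0.5875, -0.2272, 0.036], 0.92), ([0.298, -0.3807, 0.032], 0.91), ([0.4318, -0.3145, 0.0368], 0.78)]
lens_tip [([0.4952, -0.3254, 0.0377], 0.91), ([0.2842, -0.3218, 0.0281], 0.68)]
```

View pics/w2.png

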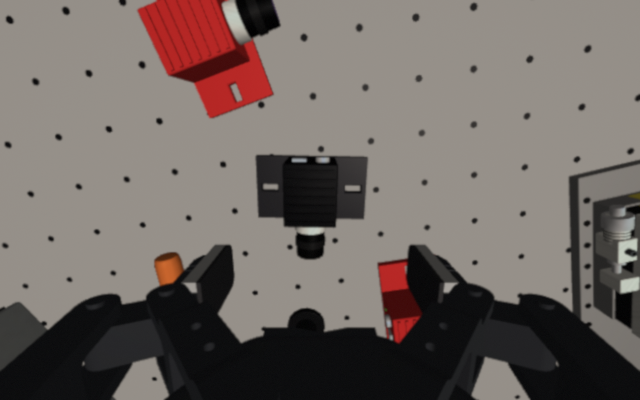

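```bash
python3 - <<'E'
from h import *
np.set_printoptions(precision=4,suppress=True)
T=np.load('T2.npy')
crop('w2',245,140,385,270,5,'w2c')
q=px2w('wrist',[[353,188],[270,186.5],[367,157],[257,155],[364,219],[258.5,217]],0.008,T);print(q)
for i,j in ((0,1),(2,3),(4,5)):
    v=q[i]-q[j]; print(np.degrees(np.arctan2(v[1],v[0]))-90,np.linalg.norm(v),(q[i]+q[j])/2)
print(q[2:].mean(0))
E
```

```text
[[ 0.4426 -0.2734  0.008 ]
 [ 0.4281 -0.3558  0.008 ]
 [ 0.4138 -0.2561  0.008 ]
 [ 0.3952 -0.3619  0.008 ]
 [ 0.4773 -0.2662  0.008 ]
 [ 0.458  -0.3741  0.008 ]]
-10.005854878662632 0.08359220779849873 [ 0.4353 -0.3146  0.008 ]
-9.958407007423844 0.1074206988227158 [ 0.4045 -0.309   0.008 ]
-10.115506811641893 0.10952961332567455 [ 0.4676 -0.3202  0.008 ]
[ 0.4361 -0.3146  0.008 ]
```

View pics/w2c.png

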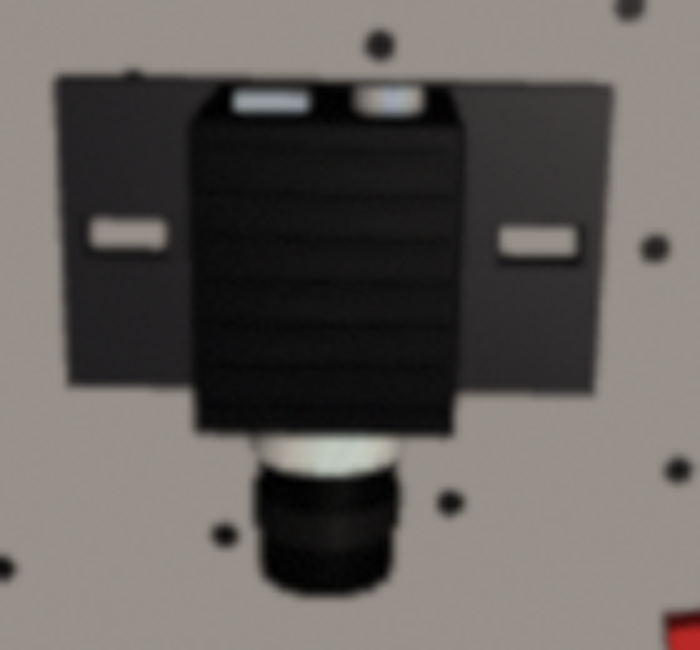

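```bash
python3 -m creep '85 0.003 -0.014 0 0 0.024 0.026;85 0 0 0 0 0 0;85 0 0 0.05 0 0 0;85 0 0 0.05 0 0 0;85 0 0 0.05 0 0 0;85 0 0 0.04 0 0 0;85 0 0 0 0 0 0'; python3 - <<'E'
from h import *
np.set_printoptions(precision=4,suppress=True)
T=pose(); print(T); print(T[:3,:3].T@(np.array([0.4318,-0.3138,0.184])-T[:3,3])/0.5, T[:3,:3].T[:,2],np.degrees(np.arctan2(T[1,1],T[0,1])))
E
```

```text
time_s: 5.05
position: [0.436, -0.3189, 0.2384]
tool_rot: [0.007, 0.088, 0.996, -0.006]
wrist_force: [-1.0, 1.1, -0.3]
finger_gap: 0.0849
[[-0.9845  0.175   0.0136  0.436 ]
 [ 0.1748  0.9845 -0.0136 -0.3189]
 [-0.0158 -0.011  -0.9998  0.2384]
 [ 0.      0.      0.      1.    ]]
[0.0118 0.0097 0.1086] [-0.0158 -0.011  -0.9998] 79.92206604908844
```

```bash
python3 -m creep '85 0.012 0.01 0 -0.014 0.02 0;85 0 0 0.02 0 0 0;85 0 0 0.02 0 0 0;85 0 0 0 0 0 0;85 0 0 0 0 0 0'; cat >> h.py <<'E'
def go(P,yaw):
    "needed shift (units) and turn (units) in tool axes to pose TCP at P, tool y yaw (deg), tool down"
    T=pose(); c,s=np.cos(np.radians(yaw)),np.sin(np.radians(yaw))
    y=np.array([c,s,0]);z=np.array([0,0,-1.]);x=np.cross(y,z); G=np.c_[x,y,z]
    rv=np.degrees(R.from_matrix(T[:3,:3].T@G).as_rotvec())/45
    sh=T[:3,:3].T@(np.array(P)-T[:3,3])/.5
    np.set_printoptions(precision=4,suppress=True)
    o=r.get_obs(); print('t',o['time_s'],'pos',T[:3,3],'shift',sh,'turn',rv,'F',o['wrist_force'],'M',o['ft_torque'],'gap',o['finger_gap'])
E
python3 - <<'E'
from h import *
go([0.4318,-0.3138,0.184],80)
save('wrist','w3')
E
```

```text
time_s: 5.47
position: [0.4318, -0.3139, 0.2212]
tool_rot: [0.001, 0.088, 0.996, -0.001]
wrist_force: [1.7, -0.1, -0.3]
finger_gap: 0.085
t 5.4667 pos [ 0.4318 -0.3139  0.2212] shift [0.0003 0.0004 0.0744] turn [-0.0026  0.0035 -0.002 ] F [ 1.7002 -0.1058 -0.2729] M [-0.0285 -0.0384 -0.0122] gap 0.08495255766334274
```

View pics/w3.png

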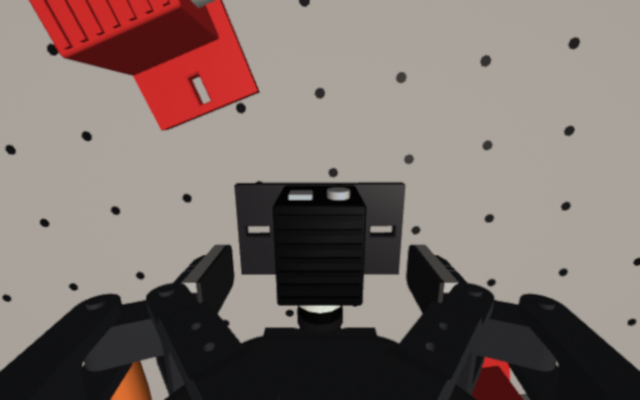

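```bash
python3 -m creep '85 0 0 0.025 0 0.004 0;85 0 0 0.025 0 0 0;85 0 0 0.02 0 0 0;85 0 0 0 0 0 0;85 0 0 0 0 0 0';python3 - <<'E'
from h import *
go([0.4318,-0.3138,0.184],80)
E
```

```text
time_s: 5.93
position: [0.4324, -0.3145, 0.1837]
tool_rot: [0.001, 0.088, 0.996, -0.002]
wrist_force: [0.1, 0.3, 0.1]
finger_gap: 0.085
t 5.9333 pos [ 0.4324 -0.3145  0.1837] shift [ 0.0014  0.0013 -0.0005] turn [-0.0046  0.0019 -0.002 ] F [0.1034 0.3122 0.1008] M [-0.0212 -0.0234 -0.0259] gap 0.0849842379229247
```

```bash
python3 -m creep '30 0 0 0 0 0 0;30 0 0 0 0 0 0;30 0 0 0 0 0 0;30 0 0 0 0 0 0;30 0 0 0 0 0 0;30 0 0 0 0 0 0;30 0 0 0 0 0 0;30 0 0 0 0 0 0' 70;python3 -m creep '30 0 0 0 0 0 0;30 0 0 0 0 0 0;30 0 0 0 0 0 0;30 0 0 0 0 0 0'; python3 - <<'E'
from h import *
go([0.4318,-0.3138,0.184],80)
save('wrist','w4')
E
```

```text
time_s: 6.6
position: [0.4321, -0.3143, 0.1833]
tool_rot: [0.0, 0.088, 0.996, -0.001]
wrist_force: [1.1, -0.2, -2.7]
finger_gap: 0.0455
time_s: 6.93
position: [0.4321, -0.3143, 0.1833]
tool_rot: [0.0, 0.088, 0.996, -0.001]
wrist_force: [0.4, -0.4, -3.1]
finger_gap: 0.0449
t 6.9333 pos [ 0.4321 -0.3143  0.1833] shift [ 0.0008  0.0008 -0.0015] turn [-0.0034  0.0006 -0.0023] F [ 0.4492 -0.4191 -3.0522] M [ 0.0617  0.012  -0.0164] gap 0.0449372665051572
```

View pics/w4.png

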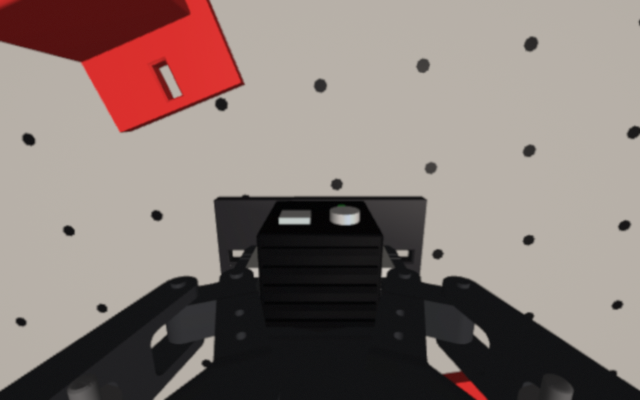

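```bash
python3 -m creep '30 0 0 -0.02 0 0 0;30 0 0 -0.04 0 0 0;30 0 0 -0.06 0 0 0;30 0 0 -0.06 0 0 0;30 0 0 -0.06 0 0 0;30 0 0 -0.06 0 0 0;30 0 0 0 0 0 0;30 0 0 0 0 0 0'; python3 - <<'E'
from h import *
go([0.52,0.025,0.33],80)
E
```

```text
time_s: 7.65
position: [0.4296, -0.3114, 0.3382]
tool_rot: [-0.005, 0.088, 0.996, 0.002]
wrist_force: [0.1, 0.4, -4.9]
finger_gap: 0.0453
t 7.65 pos [ 0.4296 -0.3114  0.3382] shift [-0.0605  0.6939  0.0187] turn [ 0.0052 -0.013  -0.0016] F [ 0.1094  0.4192 -4.9117] M [0.0541 0.0397 0.002 ] gap 0.04526050061386709
```

Weight is on the wrist (-4.9 N, about 0.45 kg). Carry it over.

```bash
python3 -m creep '30 -0.003 0.035 0 0 -0.013 0;30 -0.007 0.07 0 0 0 0;30 -0.007 0.07 0 0 0 0;30 -0.007 0.07 0 0 0 0;30 -0.007 0.07 0 0 0 0;30 -0.007 0.07 0 0 0 0;30 -0.007 0.07 0 0 0 0;30 -0.007 0.07 0 0 0 0'; python3 -m creep '30 -0.005 0.06 0 0 0 0;30 -0.003 0.04 0 0 0 0;30 0 0 0 0 0 -0.1;30 0 0 0 0 0 -0.13;30 0 0 0 0 0 -0.1;30 0 0 0 0 0 0;30 0 0 0 0 0 0';python3 - <<'E'
from h import *
go([0.52,0.025,0.33],96)
E
```

```text
time_s: 8.32
position: [0.4981, -0.0527, 0.3273]
tool_rot: [-0.007, 0.094, 0.996, 0.002]
wrist_force: [1.0, -0.5, -5.1]
finger_gap: 0.0451
time_s: 8.9
position: [0.5067, 0.0084, 0.3127]
tool_rot: [-0.018, -0.045, 0.999, 0.007]
wrist_force: [1.0, 0.3, -4.3]
finger_gap: 0.0454
t 8.9 pos [0.5067 0.0084 0.3127] shift [-0.0282  0.0312 -0.0351] turn [ 0.0207 -0.0449 -0.0178] F [ 1.0314  0.2625 -4.3286] M [ 0.0004 -0.0523  0.0468] gap 0.045353728331888665
```

```bash
python3 -m creep '30 -0.028 0.031 -0.02 0.021 -0.045 -0.018;30 0 0 0 0 0 0;30 0 0 0 0 0 0';python3 - <<'E'
from h import *
go([0.52,0.025,0.33],96); T=pose();np.save('T5.npy',T)
save('wrist','w5'); save('top','top5'); save('scene','scene5')
crop('top5',280,110,350,230,5,'top5c')
crop('scene5',240,160,400,290,5,'scene5c')
E
```

```text
time_s: 9.15
position: [0.5183, 0.0248, 0.3186]
tool_rot: [-0.003, -0.048, 0.999, -0.0]
wrist_force: [-0.3, 0.0, -4.8]
finger_gap: 0.0454
t 9.15 pos [0.5183 0.0248 0.3186] shift [-0.0033  0.0001 -0.0227] turn [ 0.0004 -0.0076 -0.0107] F [-0.302   0.0186 -4.8416] M [-0.0199  0.0456  0.0061] gap 0.045434144633316915
```

View pics/w5.png

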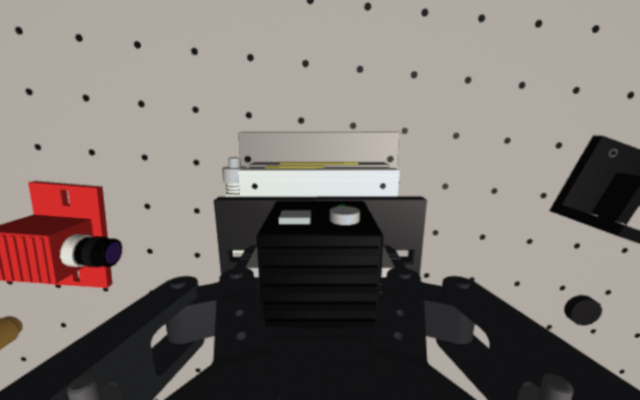

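View pics/top5c.png

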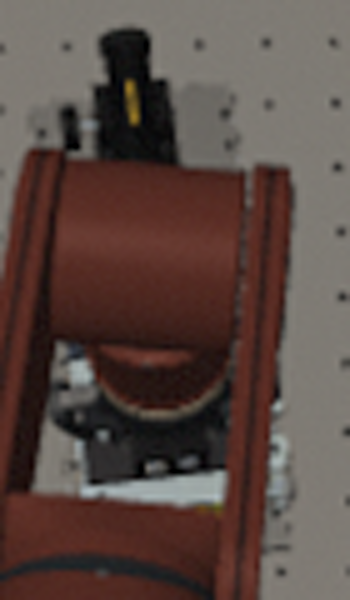

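View pics/scene5c.png

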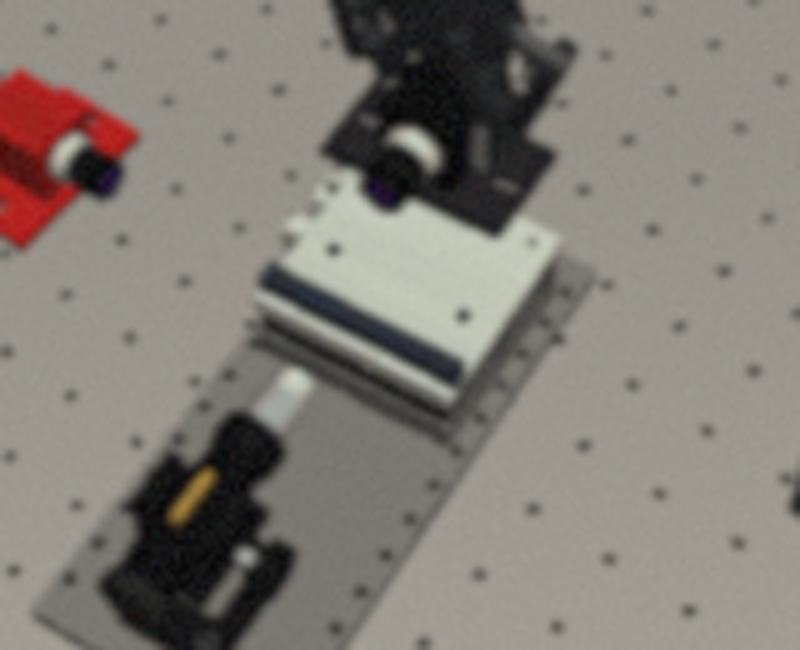

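```bash
python3 - <<'E'
from h import *
np.set_printoptions(precision=4,suppress=True)
f=lambda pts,s,x,y:(np.array(pts,float)+.5)/s-.5+[x,y]
p=px2w('scene',f([[333,249],[463,315]],5,240,160),0.066); print(p,p.mean(0)+.032*np.array([.9945,.1045,0]))
v=p[1]-p[0];print(np.degrees(np.arctan2(v[1],v[0]))-90)
# foot front corners and slots in scene, height
z=0.3186-0.1833
# +y front corner at (497,236) top at z+8mm
print(px2w('scene',f([[497,236],[506,186],[368,118]],5,240,160),z+.008))
T=np.load('T5.npy')
O=T[:3,3]+.0037*np.array([.9945,.1045,0]); O[2]=z; print('origin',O)
Y=np.array([-.1045,.9945,0]);X=np.array([.9945,.1045,0])
print(O+.032*X+.055*Y,O+.042*Y,O-.042*Y)
go([0.5421,0.0277,0.275],96)
E
```

```text
[[ 0.563  -0.0137  0.066 ]
 [ 0.5551  0.0703  0.066 ]] [0.5909 0.0316 0.066 ]
5.36428113441454
[[ 0.5488  0.0842  0.1433]
 [ 0.5193  0.0691  0.1433]
 [ 0.5263 -0.0167  0.1433]]
origin [0.522  0.0252 0.1353]
[0.5481 0.0832 0.1353] [0.5176 0.0669 0.1353] [ 0.5264 -0.0166  0.1353]
t 9.3 pos [0.5186 0.0244 0.3193] shift [-0.0479  0.0019  0.0884] turn [ 0.0004 -0.0057 -0.01  ] F [-0.1507  0.028  -4.2455] M [-0.033   0.0587 -0.0467] gap 0.04520205803592705
```

```bash
python3 -m creep '30 -0.024 0.001 0.02 0 -0.005 -0.01;30 -0.02 0.001 0.03 0 0 0;30 0 0 0.03 0 0 0;30 0 0 0 0 0 0;30 0 0 0 0 0 0';python3 - <<'E'
from h import *
go([0.540,0.0272,0.256],96)
E
```

```text
time_s: 9.72
position: [0.5408, 0.0257, 0.2784]
tool_rot: [-0.0, -0.049, 0.999, 0.0]
wrist_force: [-0.4, -0.2, -4.1]
finger_gap: 0.0453
t 9.7167 pos [0.5408 0.0257 0.2784] shift [0.0013 0.0032 0.0448] turn [ 0.     -0.0001 -0.0077] F [-0.3855 -0.2256 -4.1305] M [-0.0053  0.0394 -0.0033] gap 0.045250542435266695
```

```bash
python3 -m creep '30 0.001 0.003 0.02 0 0 -0.008;30 0 0 0.02 0 0 0;30 0 0 0 0 0 0;30 0 0 0 0 0 0';python3 - <<'E'
from h import *
go([0.540,0.0272,0.256],96)
np.save('T6.npy',pose());save('wrist','w6'); save('scene','scene6')
crop('scene6',270,150,370,250,6,'scene6c')
E
```

```text
time_s: 10.05
position: [0.5399, 0.0265, 0.2581]
tool_rot: [0.0, -0.052, 0.999, -0.0]
wrist_force: [-0.1, -0.4, -3.7]
finger_gap: 0.045
t 10.05 pos [0.5399 0.0265 0.2581] shift [-0.0003  0.0013  0.0043] turn [-0.0003  0.0012 -0.001 ] F [-0.1246 -0.3542 -3.6946] M [0.0638 0.0104 0.0126] gap 0.04500825347956459
```

View pics/w6.png

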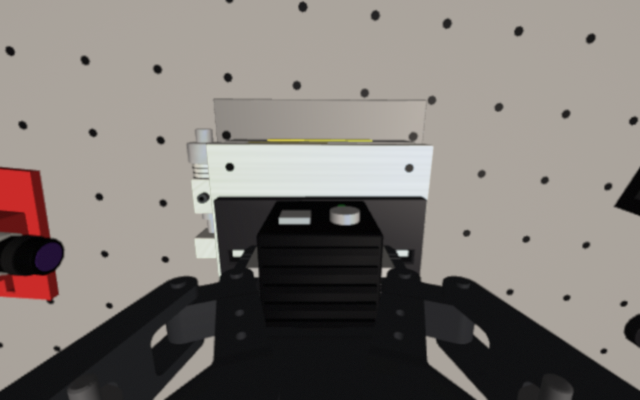

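View pics/scene6c.png

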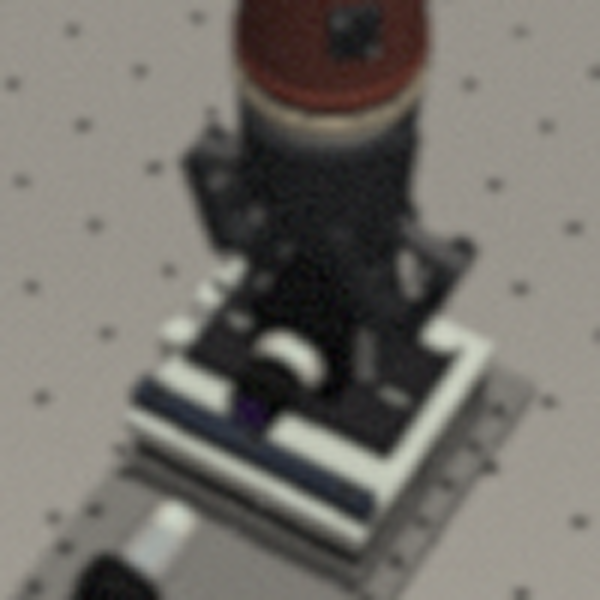

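```bash
python3 -m creep '30 0 0.001 0.006 0 0 0;30 0 0 0.006 0 0 0;30 0 0 0 0 0 0;30 0 0 0 0 0 0';python3 - <<'E'
from h import *
go([0.540,0.0272,0.2493],96)
E
```

```text
time_s: 10.48
position: [0.5405, 0.0272, 0.2533]
tool_rot: [0.002, -0.052, 0.999, -0.0]
wrist_force: [-0.4, -0.9, -3.5]
finger_gap: 0.0456
t 10.4833 pos [0.5405 0.0272 0.2533] shift [0.001  0.0001 0.0079] turn [-0.0011  0.0047 -0.0007] F [-0.4316 -0.8654 -3.4525] M [ 0.0086  0.0964 -0.014 ] gap 0.04561539730505371
```

```bash
python3 -m creep '30 0 0 0.004 0 0.004 0;30 0 0 0.003 0 0 0;30 0 0 0 0 0 0';python3 - <<'E'
from h import *
go([0.540,0.0272,0.2493],96)
E
python3 -m creep '30 0 0 0.003 0 0 0;30 0 0 0 0 0 0';python3 - <<'E'
from h import *
go([0.540,0.0272,0.2493],96)
E
```

```text
time_s: 10.73
position: [0.5407, 0.0272, 0.2498]
tool_rot: [0.0, -0.052, 0.999, -0.0]
wrist_force: [0.8, -0.2, -5.2]
finger_gap: 0.0451
t 10.7333 pos [0.5407 0.0272 0.2498] shift [0.0013 0.0002 0.001 ] turn [-0.0012  0.0012 -0.0007] F [ 0.8109 -0.2209 -5.2017] M [-0.0027 -0.0064 -0.0056] gap 0.04508527000812665
time_s: 10.9
position: [0.5415, 0.0271, 0.2497]
tool_rot: [0.002, -0.052, 0.999, -0.001]
wrist_force: [0.7, -0.5, -3.9]
finger_gap: 0.0453
t 10.9 pos [0.5415 0.0271 0.2497] shift [0.0029 0.0004 0.0007] turn [-0.002   0.0038 -0.0005] F [ 0.7428 -0.5184 -3.9379] M [-0.0227  0.0188 -0.038 ] gap 0.0452590036106122
```

```bash
python3 -m creep '30 0 0 0.003 0 0 0;30 0 0 0.003 0 0 0;30 0 0 0.003 0 0 0';python3 - <<'E'
from h import *
go([0.540,0.0272,0.2493],96)
E
```

```text
time_s: 11.15
position: [0.5435, 0.027, 0.2494]
tool_rot: [0.004, -0.052, 0.999, -0.001]
wrist_force: [-1.4, 0.0, 6.5]
finger_gap: 0.0457
t 11.15 pos [0.5435 0.027  0.2494] shift [0.0069 0.0011 0.    ] turn [-0.0033  0.011  -0.0004] F [-1.3596  0.0255  6.5378] M [ 0.1409  0.6264 -0.0118] gap 0.0457044473569699
```

```bash
python3 -m creep '30 0 0 -0.001 0 0.011 0;30 0 0 0 0 0.002 0';python3 - <<'E'
from h import *
go([0.540,0.0272,0.2493],96)
E
python3 -m creep '30 0 0 0 0 0.003 0;30 0 0 0 0 0 0';python3 - <<'E'
from h import *
go([0.540,0.0272,0.2493],96)
E
```

```text
time_s: 11.32
position: [0.5438, 0.027, 0.2505]
tool_rot: [-0.0, -0.052, 0.999, -0.001]
wrist_force: [0.1, 1.4, -5.4]
finger_gap: 0.0457
t 11.3167 pos [0.5438 0.027  0.2505] shift [0.0075 0.0012 0.0023] turn [-0.0036 -0.0011 -0.0005] F [ 0.0944  1.3914 -5.382 ] M [-0.0153  0.0231 -0.0364] gap 0.04569185538940039
time_s: 11.48
position: [0.5435, 0.027, 0.2496]
tool_rot: [-0.002, -0.052, 0.999, -0.001]
wrist_force: [-0.2, 0.1, -4.5]
finger_gap: 0.045
t 11.4833 pos [0.5435 0.027  0.2496] shift [0.0068 0.0011 0.0007] turn [-0.0033 -0.0061 -0.0005] F [-0.222   0.0961 -4.4922] M [-0.0302  0.0087 -0.0211] gap 0.045032565395462014
```

```bash
python3 -m creep '30 -0.005 0.001 0 -0.003 -0.005 0;30 -0.006 0 0.001 0 0 0;30 -0.005 0 0.001 0 0 0';python3 - <<'E'
from h import *
go([0.5565,0.0288,0.2493],96)
E
```

```text
time_s: 11.73
position: [0.552, 0.0283, 0.2492]
tool_rot: [0.0, -0.052, 0.999, -0.0]
wrist_force: [-1.4, 0.3, 2.7]
finger_gap: 0.0454
t 11.7333 pos [0.552  0.0283 0.2492] shift [-0.009   0.0002 -0.0001] turn [-0.001   0.0004 -0.0004] F [-1.3758  0.2733  2.6809] M [-0.2991  0.1531 -0.0209] gap 0.045364546888273564
```

```bash
python3 -m creep '30 -0.002 0 0 -0.001 0 0;30 -0.002 0 0 0 0 0';python3 - <<'E'
from h import *
go([0.5565,0.0288,0.2493],96)
E
python3 -m creep '30 -0.002 0 0.0005 0 0 0;30 -0.002 0 0 0 0 0';python3 - <<'E'
from h import *
go([0.5565,0.0288,0.2493],96)
E
```

```text
time_s: 11.9
position: [0.5548, 0.0285, 0.2493]
tool_rot: [0.0, -0.052, 0.999, -0.0]
wrist_force: [-0.8, -0.1, -1.7]
finger_gap: 0.0455
t 11.9 pos [0.5548 0.0285 0.2493] shift [-0.0035  0.0002  0.    ] turn [-0.0001  0.0011 -0.0003] F [-0.8361 -0.0769 -1.6683] M [-0.2075  0.1471  0.055 ] gap 0.04554834474371815
time_s: 12.07
position: [0.5566, 0.0287, 0.2493]
tool_rot: [-0.001, -0.052, 0.999, -0.0]
wrist_force: [-7.8, -0.1, 6.4]
finger_gap: 0.0456
t 12.0667 pos [0.5566 0.0287 0.2493] shift [ 0.0003  0.0003 -0.    ] turn [-0.0002 -0.0019 -0.0006] F [-7.7997 -0.0554  6.3675] M [-0.4623  1.2809 -0.4543] gap 0.04563688507610644
```

```bash
python3 -m creep '30 -0.001 0 0 0 0 0;30 -0.001 0 0 0 0 0;30 -0.001 0 0 0 0 0;30 -0.001 0 0 0 0 0';python3 - <<'E'
from h import *
go([0.5565,0.0288,0.2493],96)
E
python3 -m creep '30 -0.001 0 0 0 0 0;30 -0.001 0 0 0 0 0';python3 - <<'E'
from h import *
go([0.5565,0.0288,0.2493],96)
save('scene','scene7'); save('wrist','w7')
crop('scene7',260,160,370,260,7,'scene7c')
go([0.5565,0.0288,0.2493],96)
E
```

```text
time_s: 12.4
position: [0.5576, 0.0287, 0.2495]
tool_rot: [-0.003, -0.052, 0.999, -0.0]
wrist_force: [-6.0, -0.3, 4.0]
finger_gap: 0.0451
t 12.4 pos [0.5576 0.0287 0.2495] shift [0.0021 0.0004 0.0003] turn [ 0.     -0.0088 -0.0016] F [-6.0372 -0.2998  4.046 ] M [-0.3674  0.6917 -0.2749] gap 0.045113344662057187
time_s: 12.57
position: [0.558, 0.0287, 0.2495]
tool_rot: [-0.005, -0.052, 0.999, -0.0]
wrist_force: [-5.6, 0.3, 3.2]
finger_gap: 0.0452
t 12.5667 pos [0.558  0.0287 0.2495] shift [0.003  0.0004 0.0005] turn [ 0.0002 -0.0118 -0.0021] F [-5.6101  0.2915  3.1597] M [-0.3634  0.6881 -0.2547] gap 0.045169521582357285
t 12.6667 pos [0.558  0.0288 0.2495] shift [0.003  0.0004 0.0005] turn [ 0.0002 -0.0119 -0.0021] F [-5.9375 -0.526   3.7898] M [-0.4111  0.6581 -0.2691] gap 0.045503900858136354
```

View pics/scene7c.png

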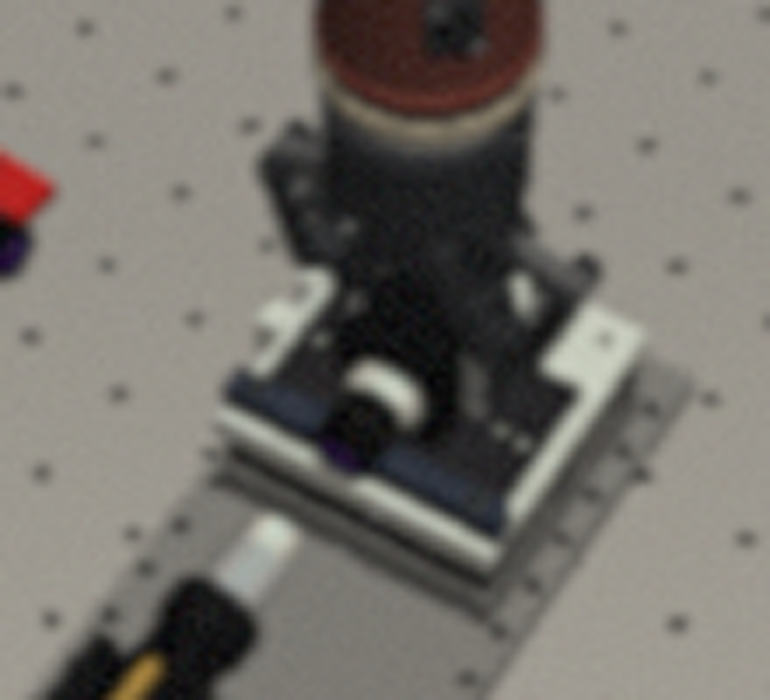

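View pics/w7.png

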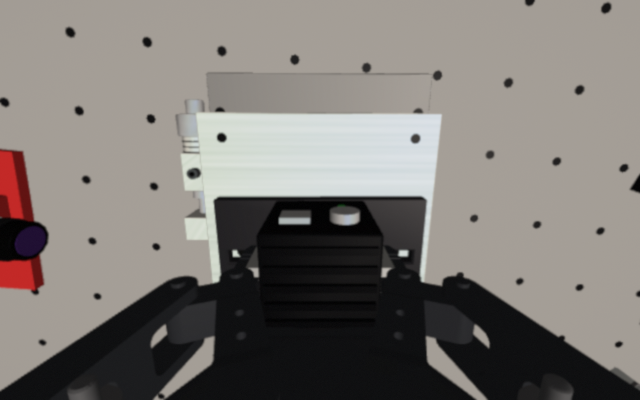

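```bash
python3 -m creep '30 0.0005 0 -0.0003 0 -0.006 0;30 0.0005 0 -0.0003 0 -0.006 -0.001';python3 - <<'E'
from h import *
go([0.5565,0.0288,0.2493],96)
E
python3 -m creep '30 -0.001 0 -0.0003 0 -0.001 0;30 -0.001 0 -0.0003 0 -0.001 0';python3 - <<'E'
from h import *
go([0.5565,0.0288,0.2493],96)
E
```

```text
time_s: 12.83
position: [0.5568, 0.0286, 0.2494]
tool_rot: [-0.001, -0.052, 0.999, 0.0]
wrist_force: [-5.5, -0.9, 1.8]
finger_gap: 0.045
t 12.8333 pos [0.5568 0.0286 0.2494] shift [0.0006 0.0005 0.0001] turn [ 0.0004 -0.0032 -0.0016] F [-5.5368 -0.9253  1.766 ] M [-0.4708  0.7494 -0.2611] gap 0.045024607972715174
time_s: 13.0
position: [0.5569, 0.0286, 0.2494]
tool_rot: [-0.002, -0.052, 0.999, 0.0]
wrist_force: [-5.1, -1.8, 4.0]
finger_gap: 0.0452
t 13.0 pos [0.5569 0.0286 0.2494] shift [0.0008 0.0005 0.0001] turn [ 0.0005 -0.0042 -0.0018] F [-5.056  -1.7805  3.9899] M [-0.4116  0.8137 -0.2626] gap 0.04517612152554146
```

```bash
python3 -m creep '30 -0.001 0.0005 -0.0008 0 -0.003 -0.001;30 -0.001 0.0003 -0.0005 0 -0.002 -0.001';python3 - <<'E'
from h import *
go([0.5565,0.0288,0.2493],96)
E
python3 -m creep '30 -0.001 0 -0.0003 0 -0.002 0;30 -0.001 0 -0.0003 0 -0.002 0';python3 - <<'E'
from h import *
go([0.5565,0.0288,0.2493],96)
E
```

```text
time_s: 13.17
position: [0.5568, 0.0287, 0.2493]
tool_rot: [-0.002, -0.052, 0.999, -0.0]
wrist_force: [-5.5, -2.0, 2.6]
finger_gap: 0.0452
t 13.1667 pos [0.5568 0.0287 0.2493] shift [0.0007 0.0003 0.0001] turn [-0.     -0.0038 -0.0004] F [-5.5286 -2.0183  2.6136] M [-0.519   0.7688 -0.3048] gap 0.04520828221746451
time_s: 13.33
position: [0.5569, 0.0287, 0.2494]
tool_rot: [-0.002, -0.052, 0.999, 0.0]
wrist_force: [-6.1, -0.0, 3.9]
finger_gap: 0.0451
t 13.3333 pos [0.5569 0.0287 0.2494] shift [0.0008 0.0004 0.0001] turn [ 0.0003 -0.0039 -0.001 ] F [-6.1213 -0.014   3.8741] M [-0.4383  0.8267 -0.2729] gap 0.04505037874099596
```

```bash
python3 -m creep '30 -0.0015 0 -0.001 0 -0.003 0;30 -0.0015 0 -0.001 0 -0.003 0;30 -0.0015 0 -0.001 0 -0.003 0';python3 - <<'E'
from h import *
go([0.5565,0.0288,0.2493],96)
E
python3 -m creep '30 -0.0015 0 -0.001 0 -0.003 0;30 -0.0015 0 -0.001 0 -0.003 0';python3 - <<'E'
from h import *
go([0.5565,0.0288,0.2493],96)
for i in range(4):
    r.get_image('scene'); o=r.get_obs(); print(o['wrist_force'],o['ft_torque'],o['position'])
E
```

```text
time_s: 13.58
position: [0.557, 0.0286, 0.2494]
tool_rot: [-0.002, -0.052, 0.999, 0.0]
wrist_force: [-7.0, -1.4, 2.3]
finger_gap: 0.0449
t 13.5833 pos [0.557  0.0286 0.2494] shift [0.001  0.0005 0.0002] turn [ 0.0009 -0.0043 -0.002 ] F [-6.9879 -1.3524  2.3161] M [-0.5353  0.9357 -0.3469] gap 0.044886531196557194
time_s: 13.75
position: [0.5571, 0.0286, 0.2495]
tool_rot: [-0.002, -0.051, 0.999, 0.0]
wrist_force: [-5.9, -1.0, 1.9]
finger_gap: 0.0454
t 13.75 pos [0.5571 0.0286 0.2495] shift [0.0011 0.0006 0.0003] turn [ 0.0013 -0.0044 -0.0026] F [-5.8524 -0.9856  1.8912] M [-0.4422  0.8822 -0.297 ] gap 0.045362759556107475
[-6.8906 -0.9566  2.933 ] [-0.5361  0.9166 -0.3042] [0.5571 0.0286 0.2495]
[-6.1973 -1.3268  2.1018] [-0.4621  0.9002 -0.3436] [0.5571 0.0286 0.2494]
[-6.852  -0.7394  2.0411] [-0.4526  0.8797 -0.2901] [0.5571 0.0286 0.2494]
[-6.1306 -1.4543  2.4841] [-0.4795  0.8992 -0.3122] [0.5571 0.0286 0.2494]
```

The force is about 6.5 N at the fence, but Mz of about -0.3 N·m puts the contact at the foot's -y end, so the foot isn't flush yet. I'll yaw it flush.

```bash
python3 -m creep '30 -0.0015 0.0003 -0.001 0.002 -0.004 0.005;30 -0.0015 0.0003 -0.001 0.002 -0.003 0.005';python3 - <<'E'
from h import *
go([0.5565,0.0288,0.2493],96)
E
python3 -m creep '30 -0.0015 0.0003 -0.001 0.002 -0.003 0.006;30 -0.0015 0.0003 -0.001 0.002 -0.003 0.006;30 -0.0015 0.0003 -0.001 0.002 -0.003 0.006';python3 - <<'E'
from h import *
go([0.5565,0.0288,0.2493],96)
for i in range(4):
    r.get_image('scene'); o=r.get_obs(); print(o['wrist_force'],o['ft_torque'],o['position'])
E
```

```text
time_s: 14.12
position: [0.5571, 0.0291, 0.2493]
tool_rot: [-0.001, -0.047, 0.999, -0.001]
wrist_force: [-6.2, -0.4, 1.8]
finger_gap: 0.0456
t 14.1167 pos [0.5571 0.0291 0.2493] shift [ 0.0013 -0.0005  0.    ] turn [-0.0014 -0.0035 -0.013 ] F [-6.1859 -0.3721  1.7757] M [-0.2112  0.8664  0.2093] gap 0.04557644809091186
time_s: 14.37
position: [0.5568, 0.0301, 0.2494]
tool_rot: [-0.002, -0.041, 0.999, -0.002]
wrist_force: [-7.9, -1.0, 4.0]
finger_gap: 0.045
t 14.3667 pos [0.5568 0.0301 0.2494] shift [ 0.0009 -0.0026  0.0003] turn [-0.0061 -0.0058 -0.0278] F [-7.8581 -1.0168  3.9821] M [0.1669 1.0973 0.4223] gap 0.04504359208278512
[-7.4633 -0.5459  4.0098] [0.1538 1.1425 0.3439] [0.5568 0.0302 0.2494]
[-7.6318 -1.5705  4.9577] [0.1051 1.0936 0.3711] [0.5569 0.0301 0.2494]
[-7.4515 -2.25    4.5626] [0.1975 1.0998 0.3575] [0.5568 0.0301 0.2494]
[-7.9689 -1.1987  4.1963] [0.117  1.1506 0.3388] [0.5569 0.0301 0.2494]
```

```bash
python3 -m creep '30 -0.0015 -0.001 -0.001 -0.003 -0.004 -0.006;30 -0.0015 -0.001 -0.001 -0.002 -0.004 -0.005';python3 - <<'E'
from h import *
go([0.5565,0.0288,0.2493],95.4)
E
python3 -m creep '30 -0.0018 0 -0.001 0 -0.004 0;30 -0.0018 0 -0.001 0 -0.004 0';python3 - <<'E'
from h import *
go([0.5565,0.0288,0.2493],95.4)
for i in range(4):
    r.get_image('scene'); o=r.get_obs(); print(o['wrist_force'],o['ft_torque'],o['position'])
E
```

```text
time_s: 14.73
position: [0.5571, 0.0293, 0.2493]
tool_rot: [-0.001, -0.047, 0.999, -0.0]
wrist_force: [-5.8, -0.7, 2.6]
finger_gap: 0.0453
t 14.7333 pos [0.5571 0.0293 0.2493] shift [ 0.0012 -0.0009  0.0001] turn [-0.0008 -0.0034 -0.0006] F [-5.8161 -0.7383  2.6303] M [-0.4044  0.8773  0.1228] gap 0.04526232670032566
time_s: 14.9
position: [0.5571, 0.0293, 0.2493]
tool_rot: [-0.001, -0.048, 0.999, -0.0]
wrist_force: [-7.4, -1.5, 3.3]
finger_gap: 0.0451
t 14.9 pos [0.5571 0.0293 0.2493] shift [ 0.0013 -0.0009  0.0001] turn [-0.0009 -0.0034  0.0017] F [-7.3664 -1.5456  3.3406] M [-0.4614  1.1025 -0.084 ] gap 0.045137905734774796
[-6.9606 -1.1903  3.202 ] [-0.4464  1.1317 -0.0361] [0.5571 0.0293 0.2493]
[-8.0324 -1.8386  3.3502] [-0.4722  1.1304 -0.0417] [0.5571 0.0293 0.2493]
[-7.7674 -1.8285  3.6779] [-0.4895  1.1046  0.0177] [0.5571 0.0293 0.2493]
[-6.6088 -0.8637  3.3427] [-0.4527  1.1238 -0.0265] [0.5571 0.0293 0.2493]
```

```bash
python3 -m creep '30 -0.002 -0.0003 -0.0018 0.001 -0.004 0;30 -0.002 -0.0003 -0.0018 0.001 -0.004 0;30 -0.002 -0.0003 -0.0018 0.001 -0.004 0';python3 - <<'E'
from h import *
go([0.5565,0.0288,0.2493],95.4)
for i in range(5):
    r.get_image('scene'); o=r.get_obs(); print(o['wrist_force'],o['ft_torque'],o['position'])
E
```

```text
time_s: 15.35
position: [0.5572, 0.0294, 0.2494]
tool_rot: [-0.002, -0.048, 0.999, -0.001]
wrist_force: [-6.4, -0.9, 0.1]
finger_gap: 0.0452
t 15.35 pos [0.5572 0.0294 0.2494] shift [ 0.0015 -0.0011  0.0001] turn [-0.0017 -0.004   0.0024] F [-6.3647 -0.8943  0.1029] M [-0.2355  0.9561 -0.171 ] gap 0.04524482120872085
[-6.2349 -0.9873 -0.3488] [-0.2126  1.0301 -0.1743] [0.5572 0.0294 0.2493]
[-6.8122 -0.9305  1.5034] [-0.2101  0.9223 -0.1399] [0.5572 0.0294 0.2493]
[-6.4085 -0.7133  1.9395] [-0.2476  0.994  -0.0885] [0.5572 0.0294 0.2493]
[-6.5767  0.0858  1.429 ] [-0.2175  0.9382 -0.136 ] [0.5572 0.0294 0.2494]
[-5.9696 -0.7679  1.4624] [-0.2046  0.9317 -0.157 ] [0.5572 0.0294 0.2493]
```

```bash
python3 -m creep '30 -0.003 -0.0003 -0.002 0 -0.004 0.001;30 -0.003 -0.0003 -0.002 0 -0.004 0.001;30 -0.003 -0.0003 -0.002 0 -0.004 0.001';python3 - <<'E'
from h import *
go([0.5565,0.0288,0.2493],95.4)
for i in range(5):
    r.get_image('scene'); o=r.get_obs(); print(o['wrist_force'],o['ft_torque'],o['position'])
E
```

```text
time_s: 15.85
position: [0.558, 0.0293, 0.2495]
tool_rot: [-0.004, -0.048, 0.999, -0.0]
wrist_force: [-8.6, -0.7, 2.4]
finger_gap: 0.0452
t 15.85 pos [0.558  0.0293 0.2495] shift [ 0.003  -0.0008  0.0004] turn [-0.0006 -0.0094  0.0013] F [-8.6483 -0.7296  2.397 ] M [-0.4255  1.186   0.0558] gap 0.045211609846992885
[-8.9608 -0.8008  1.8894] [-0.4626  1.2534  0.0537] [0.558  0.0293 0.2495]
[-8.6431 -1.4238  2.7388] [-0.4613  1.2794 -0.0182] [0.558  0.0293 0.2495]
[-8.5305 -0.7312  2.6784] [-0.4407  1.2609  0.0302] [0.558  0.0293 0.2495]
[-9.1337 -0.6905  2.3866] [-0.4683  1.2565  0.0281] [0.558  0.0294 0.2495]
[-8.9562 -1.677   1.8952] [-0.4433  1.2418  0.0049] [0.5579 0.0294 0.2495]
```

```bash
python3 -m creep '30 -0.001 -0.0003 -0.002 0.001 -0.008 0;30 -0.0018 -0.0003 -0.002 0.001 -0.006 0;30 -0.0018 -0.0003 -0.002 0.001 -0.006 0';python3 - <<'E'
from h import *
go([0.5565,0.0288,0.2493],95.4)
for i in range(5):
    r.get_image('scene'); o=r.get_obs(); print(o['wrist_force'],o['ft_torque'],o['position'])
E
```

```text
time_s: 16.35
position: [0.5571, 0.0294, 0.2493]
tool_rot: [-0.001, -0.048, 0.999, -0.001]
wrist_force: [-7.2, -0.5, 0.8]
finger_gap: 0.0452
t 16.35 pos [0.5571 0.0294 0.2493] shift [ 0.0012 -0.001   0.0001] turn [-0.0016 -0.0031  0.0024] F [-7.2385 -0.5063  0.7501] M [-0.2361  0.9935 -0.1836] gap 0.045206946133642636
[-5.7117 -1.0488  1.1858] [-0.2335  1.0208 -0.1583] [0.5571 0.0294 0.2493]
[-5.4297 -0.1037  0.8874] [-0.2286  1.0045 -0.1363] [0.5571 0.0294 0.2493]
[-6.0942 -0.7582  0.5095] [-0.2413  1.0254 -0.1426] [0.5571 0.0294 0.2494]
[-6.4433 -0.6527  0.7359] [-0.2102  1.0384 -0.1231] [0.5571 0.0294 0.2494]
[-7.1369 -0.1733  1.4348] [-0.2831  1.0795 -0.1217] [0.5571 0.0294 0.2493]
```

```bash
python3 -m creep '30 -0.0024 -0.0003 -0.002 0 -0.008 0.0015;30 -0.0024 -0.0003 -0.002 0 -0.008 0.0015;30 -0.0024 -0.0003 -0.002 0 -0.008 0.0015';python3 - <<'E'
from h import *
go([0.5565,0.0288,0.2493],95.4)
F=[]
for i in range(6):
    r.get_image('scene'); o=r.get_obs(); F.append(np.r_[o['wrist_force'],o['ft_torque'],o['position']])
print(np.mean(F,0))
E
```

```text
time_s: 16.85
position: [0.5565, 0.0292, 0.2492]
tool_rot: [0.001, -0.047, 0.999, -0.0]
wrist_force: [-8.9, -0.5, 2.8]
finger_gap: 0.0455
t 16.85 pos [0.5565 0.0292 0.2492] shift [ 0.0001 -0.0008 -0.0001] turn [-0.0007  0.0013  0.0006] F [-8.9297 -0.502   2.8038] M [-0.5574  1.4473  0.1574] gap 0.04550005021690021
[-8.8506 -1.1544  2.9342 -0.5412  1.4349  0.1404  0.5565  0.0292  0.2493]
```

```bash
python3 - <<'E'
from h import *
np.set_printoptions(precision=4,suppress=True)
save('wrist','w8'); save('scene','scene8'); save('top','top8'); T=pose(); np.save('T8.npy',T)
crop('w8',190,90,450,290,3,'w8c'); crop('scene8',260,160,370,260,7,'scene8c')
for c in ('scene','wrist'):
  for t in ('camera','lens_tip','fence_foot','hole_a','camera_grip'):
    print(c,t,[(x['xyz'],round(float(x['score']),2)) for x in r.tip_of(c,t)[:4]])
o=r.get_obs();print(o['time_s'],o['wrist_force'],o['ft_torque'])
E
```

```text
scene camera [([0.582, -0.2278, -0.0007], 0.92), ([0.2924, -0.3781, -0.0003], 0.74), ([0.5946, -0.3508, 0.0045], 0.16)]
scene lens_tip [([0.5932, -0.1632, 0.0345], 0.86), ([0.6229, 0.035, 0.1028], 0.85), ([0.2871, -0.3206, 0.028], 0.71), ([0.5655, -0.0167, 0.0643], 0.54)]
scene fence_foot [([0.5958, 0.0294, 0.0695], 0.93)]
scene hole_a [([0.5548, 0.0686, 0.0646], 0.83), ([0.5675, -0.0161, 0.071], 0.73), ([0.5814, -0.4861, -0.005], 0.42)]
scene camera_grip [([0.2959, -0.3862, 0.0355], 0.62), ([0.5913, -0.2309, 0.0337], 0.6), ([0.5573, 0.0335, 0.0978], 0.58)]
wrist camera [([0.5603, 0.029, 0.0666], 0.71)]
wrist lens_tip [([0.586, -0.1642, 0.0311], 0.91)]
wrist fence_foot []
wrist hole_a [([0.5596, 0.0741, 0.0628], 0.79), ([0.5634, -0.0119, 0.0676], 0.61)]
wrist camera_grip [([0.5586, 0.0303, 0.1006], 0.92)]
17.8 [-9.7838 -2.0363  3.1883] [-0.5311  1.4298  0.1195]
```

View pics/w8c.png

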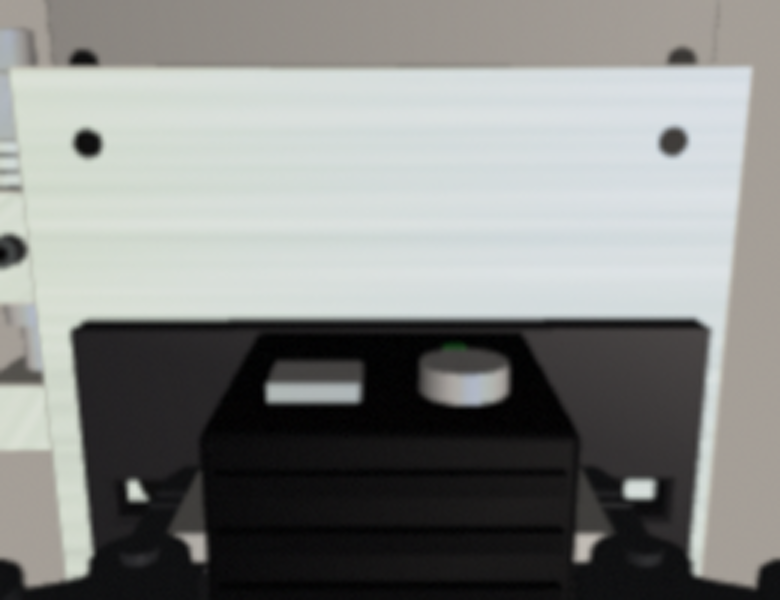

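View pics/scene8c.png

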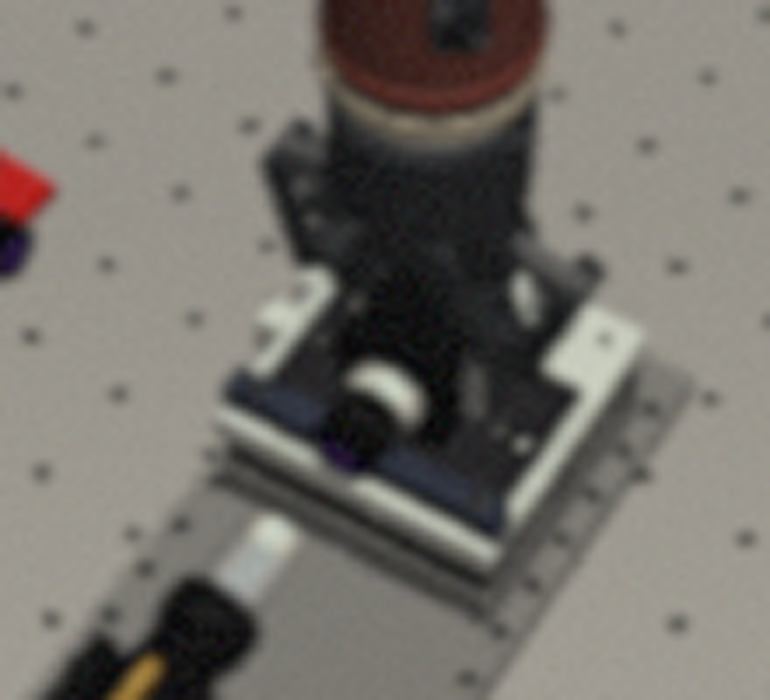

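```bash
python3 - <<'E'
from h import *
np.set_printoptions(precision=2,suppress=True)
F=np.array([0.592,0.0325,0.066]); yaw=np.radians(5.5); X=np.array([np.cos(yaw),np.sin(yaw),0]);Y=np.array([-X[1],X[0],0]);Z=np.array([0,0,1.])
ims=[]
T8=np.load('T8.npy')
# hole px measured
f=lambda pts,s,x,y:(np.array(pts,float)+.5)/s-.5+[x,y]
hs=f([[333,249],[463,315]],5,240,160); print('holes scene px',hs)
for fn,O in (('scene7',None),('scene8',None)):
    im=cv2.imread('pics/'+fn+'.png')
    row=[]
    for h in hs:
        x,y=int(h[0])-12,int(h[1])-12
        c=cv2.resize(im[y:y+24,x:x+24],None,fx=14,fy=14,interpolation=cv2.INTER_CUBIC)
        p=((h-[x,y]+.5)*14-.5).astype(int); cv2.drawMarker(c,tuple(int(v) for v in p),(0,0,255),0,12)
        row.append(c)
    ims.append(np.hstack(row))
o=np.vstack(ims); cv2.imwrite('pics/slots.png',cv2.convertScaleAbs(o,alpha=1.5)[:600]); print(o.shape)
w=cv2.imread('pics/w8.png')[235:275,210:440]; cv2.imwrite('pics/w8s.png',cv2.convertScaleAbs(cv2.resize(np.hstack([w[:,:70],w[:,160:]]),None,fx=5.5,fy=5.5,interpolation=cv2.INTER_CUBIC),alpha=1.5))
E
```

```text
holes scene px [[306.2 209.4]
 [332.2 222.6]]
(672, 672, 3)
```

View pics/slots.png

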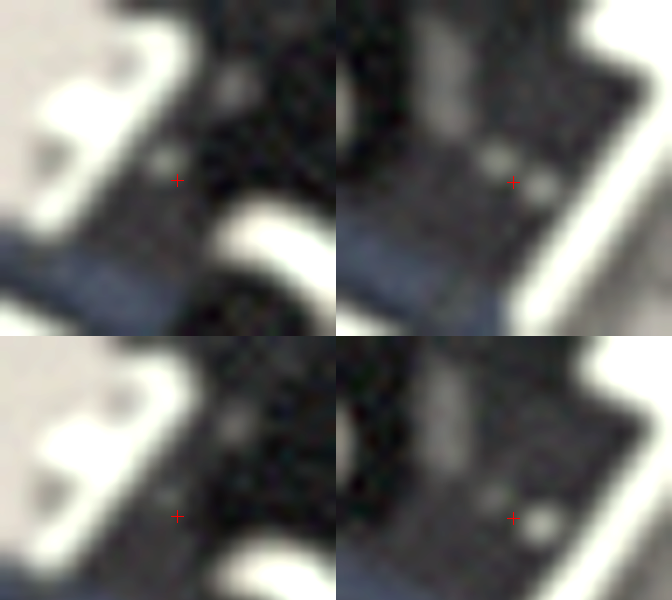

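View pics/w8s.png

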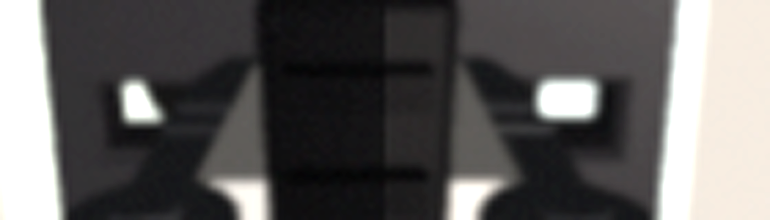

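The slots show the camera sitting about 2–3 mm towards +y. The holes are still inside the slots, but it's better centred. I'll slide it about 2 mm back along the fence while pressed.

```bash
python3 -m creep '30 -0.0018 -0.0025 -0.002 0 -0.005 0;30 -0.0018 -0.0025 -0.002 0 -0.005 0;30 -0.0018 -0.0025 -0.002 0 -0.005 0';python3 - <<'E'
from h import *
go([0.5567,0.0272,0.2493],95.5)
E
```

```text
time_s: 18.05
position: [0.5565, 0.0267, 0.2495]
tool_rot: [0.001, -0.048, 0.999, 0.001]
wrist_force: [-5.4, 1.5, 0.9]
finger_gap: 0.0452
t 18.05 pos [0.5565 0.0267 0.2495] shift [-0.0005  0.0009  0.0003] turn [0.0032 0.0033 0.0002] F [-5.371   1.4959  0.9403] M [-0.0838  1.1015 -0.1133] gap 0.045223067617585384
```

```bash
python3 -m creep '30 -0.0022 0.0005 -0.0015 0.003 -0.004 0;30 -0.0024 0 -0.0015 0 -0.005 0.001;30 -0.0024 0 -0.0015 0 -0.005 0.001';python3 - <<'E'
from h import *
go([0.5567,0.0272,0.2493],95.5)
save('scene','scene9'); save('wrist','w9')
F=[]
for i in range(4):
    r.get_image('top'); o=r.get_obs(); F.append(np.r_[o['wrist_force'],o['ft_torque'],o['position']])
print(np.mean(F,0))
f=lambda pts,s,x,y:(np.array(pts,float)+.5)/s-.5+[x,y]
hs=f([[333,249],[463,315]],5,240,160)
im=cv2.imread('pics/scene9.png');row=[]
for h in hs:
    x,y=int(h[0])-12,int(h[1])-12
    row.append(cv2.resize(im[y:y+24,x:x+24],None,fx=14,fy=14,interpolation=cv2.INTER_CUBIC))
w=cv2.imread('pics/w9.png')[235:275,210:440]; w=cv2.resize(np.hstack([w[:,:70],w[:,160:]]),(672,192),interpolation=cv2.INTER_CUBIC)
cv2.imwrite('pics/slots9.png',cv2.convertScaleAbs(np.vstack([np.hstack(row),w]),alpha=1.5))
E
```

```text
time_s: 18.3
position: [0.5566, 0.0271, 0.2493]
tool_rot: [0.001, -0.048, 0.999, 0.0]
wrist_force: [-7.9, -1.3, 4.2]
finger_gap: 0.0453
t 18.3 pos [0.5566 0.0271 0.2493] shift [-0.0002  0.0002 -0.    ] turn [ 0.0006  0.0018 -0.0004] F [-7.9207 -1.3359  4.2057] M [-0.5854  1.4137 -0.0241] gap 0.04525204859017523
[-7.9588 -1.6411  3.2352 -0.6003  1.363  -0.0214  0.5566  0.0271  0.2493]
```

View pics/slots9.png

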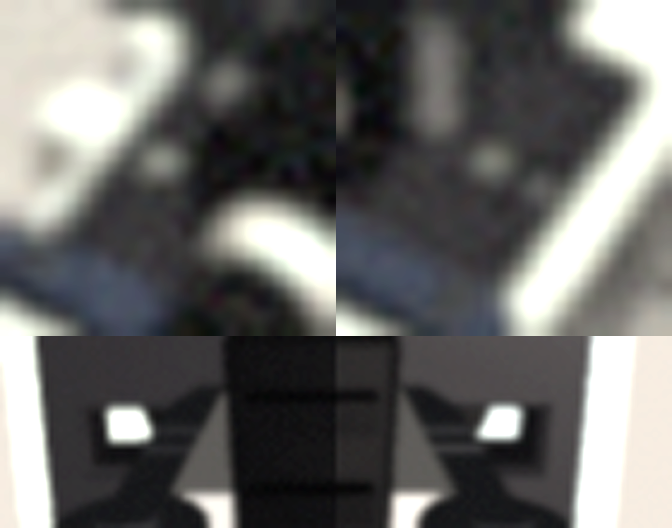

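```bash
python3 -m creep '30 -0.0026 -0.0003 -0.0022 0.001 -0.004 0.001;30 -0.0026 -0.0003 -0.0022 0.001 -0.004 0.001;30 -0.0026 -0.0003 -0.0022 0.001 -0.004 0.001';python3 - <<'E'
from h import *
go([0.5567,0.0272,0.2493],95.5)
F=[]
for i in range(12):
    r.get_image('top'); o=r.get_obs(); F.append(np.r_[o['wrist_force'],o['ft_torque'],o['position']])
print(np.mean(F,0)); print(np.mean(F[:6],0)-np.mean(F[6:],0))
E
```

```text
time_s: 18.85
position: [0.5571, 0.0272, 0.2494]
tool_rot: [-0.001, -0.047, 0.999, -0.0]
wrist_force: [-6.7, -0.9, 1.1]
finger_gap: 0.0452
t 18.85 pos [0.5571 0.0272 0.2494] shift [ 0.0007 -0.      0.0001] turn [-0.0005 -0.0014 -0.0013] F [-6.6764 -0.8594  1.1126] M [-0.306   1.0822  0.1364] gap 0.04519467765043793
[-6.7809 -0.7535  0.8423 -0.27    1.0651  0.1085  0.557   0.0272  0.2493]
[ 0.0394 -0.0547  0.2505 -0.0113  0.0211 -0.0048  0.      0.      0.    ]
```

```bash
python3 -m creep '30 -0.003 -0.0003 -0.0024 0.001 -0.006 0;30 -0.003 -0.0003 -0.0024 0.001 -0.006 0';python3 - <<'E'
from h import *
go([0.5567,0.0272,0.2493],95.5)
F=[]
for i in range(6):
    r.get_image('top'); o=r.get_obs(); F.append(np.r_[o['wrist_force'],o['ft_torque'],o['position']])
print(np.mean(F,0))
E
```

```text
time_s: 19.62
position: [0.5572, 0.0273, 0.2493]
tool_rot: [-0.001, -0.048, 0.999, -0.0]
wrist_force: [-8.6, -1.6, 3.0]
finger_gap: 0.0449
t 19.6167 pos [0.5572 0.0273 0.2493] shift [ 0.001  -0.0002  0.0001] turn [-0.0011 -0.0025  0.    ] F [-8.5752 -1.6247  3.0179] M [-0.3282  1.3565 -0.1595] gap 0.044853835596454214
[-8.6997 -0.8366  2.0585 -0.3552  1.3212 -0.1146  0.5572  0.0273  0.2493]
```

```bash
python3 - <<'E'
from h import *
save('scene','scene10'); save('wrist','w10')
E
```

```text
(no output)
```

View pics/scene10.png

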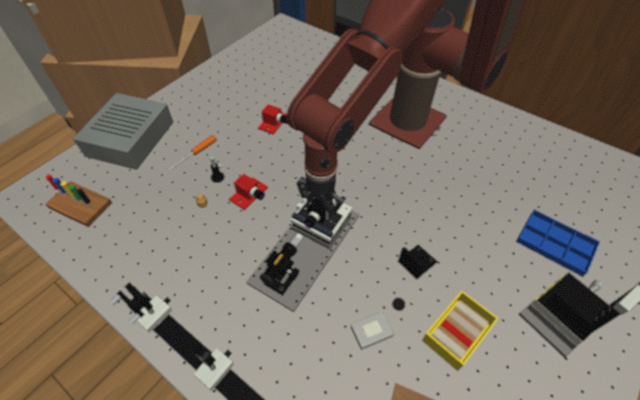

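View pics/w10.png

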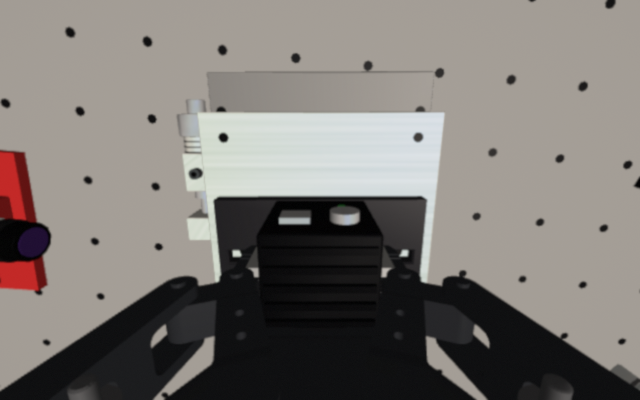

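The bystanders haven't moved, and the camera is on the stage at scene px (320,215), parallel to the plate. The slots (wrist px 236 and 404, row 254) are symmetric about the holes. Handing in.

```bash
python3 - <<'E'
from h import *
go([0.5567,0.0272,0.2493],95.5)
r.sign_off()
E
```

```text
t 20.0167 pos [0.5572 0.0273 0.2494] shift [ 0.001  -0.0002  0.0001] turn [-0.0011 -0.0024 -0.    ] F [-8.3992 -1.5398  0.7049] M [-0.3569  1.2734 -0.1365] gap 0.04535869672263756
the job is handed in; nothing more can be done
```

The black camera is on the stage's top plate, lens towards the microscope. Its foot is held against the fence with about 8.5 N, and I handed the job in at 20 s with the grip still closed.

**Last checks:**
- **Push:** the wrist showed 8.4–8.7 N into the fence and steady, well under the 15 N that lifts the plate. Friction under the foot may take up to about 1.3 N of that, so the fence itself gets roughly 7.4–8.7 N.
- **Flushness:** the turning moment about the vertical was about -0.13 N·m. That puts the push within about 16 mm of the foot's middle, so the foot's front edge is flat on the fence. The tool was tilted by about 0.1°.
- **Slots:** I first pressed it 2–3 mm too far along the fence, so I slid it back while it was pressed. The wrist picture now shows both slots evenly over the holes.
- **Surroundings:** in the last scene picture the other things, the red cameras included, stand where they were and the microscope was not touched.

**Disagreements:** the sources for the fence's position differed by up to about 4 mm, and for its direction by about 0.6°. I settled the final fit by force, moment and the view through the slots. I could not read the carriage joint directly, so that the plate is still on its micrometer follows from the push and from the pictures.

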